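Find the rattling parts case and hold it out for inspection

TASK

One of the three sealed blue parts cases has a part loose inside. Pick the cases up and shake them, rocking each one lengthwise some 25 degrees each way, a few times over, until you find the one that rattles; set any quiet one back upright where it stood. Hold the rattling case out level and still over the middle of the black tray, about a hand's breadth or two above it, and finish while still holding it there; leave everything else alone.

Things in the scene. Friction and masses are not known exactly. Their poses are not given: they have to be found in the camera images.
- case_1: one of three identical sealed blue parts cases, grey lid with a white label; 130 (x) x 60 (y) x 51 (z) mm; grip the flat bare long sides (faces +-y, 60 mm apart). Origin: centre of the underside; z up, x along the 130 mm length. Total mass 0.3 to 0.4 kg. Any of the three can be the rattling one
- case_2: one of three identical sealed blue parts cases, grey lid with a white label; 130 (x) x 60 (y) x 51 (z) mm; grip the flat bare long sides (faces +-y, 60 mm apart). Origin: centre of the underside; z up, x along the 130 mm length. Total mass 0.3 to 0.4 kg. In the rattling one a 0.14 kg ball rolls 44 mm either way from the middle when tipped over 0.15 rad, and stays there when level
- case_3: one of three identical sealed blue parts cases, grey lid with a white label; 130 (x) x 60 (y) x 51 (z) mm; grip the flat bare long sides (faces +-y, 60 mm apart). Origin: centre of the underside; z up, x along the 130 mm length. Total mass 0.3 to 0.4 kg. A quiet one holds a 0.14 kg part packed tight, so weight tells nothing
- tray: black open parts tray fixed on the table, 168 (x) x 258 (y) x 25 (z) mm; origin: centre of its underside
- standard: bystander: green standard resistor with a black top, 48 x 48 x 69 mm, loose; origin: centre of its underside
- coil: bystander: wound bobbin with black flanges, 62 x 42 x 32 mm, loose; origin: centre of its underside
- driver: bystander: small orange screwdriver, 121 x 16 x 15 mm, lying loose; origin: under its middle, x along it
There are look-alikes about, which are no part of the job. What is shaped like the case_3 but purple is not meant.

How it is judged:
On the way, in this order (a step that is already met when the one before it is completed fails the run):
1. the rattling case, held off the table, is rocked with its +x end up (0.2 rad or more) (((distance between ball_c0 and case_1 below 0.065 m and height (world z) of case_1 above 0.03 m and contact force between the fingers and case_1 above 2 N and angle between case_1's own x axis and vertical below 1.37 rad) or (distance between ball_c0 and case_2 below 0.065 m and height (world z) of case_2 above 0.03 m and contact force between the fingers and case_2 above 2 N and angle between case_2's own x axis and vertical below 1.37 rad) or (distance between ball_c0 and case_3 below 0.065 m and height (world z) of case_3 above 0.03 m and contact force between the fingers and case_3 above 2 N and angle between case_3's own x axis and vertical below 1.37 rad))), for 0.05 s.
2. then it is rocked the other way, +x end down (0.2 rad or more) (((distance between ball_c0 and case_1 below 0.065 m and height (world z) of case_1 above 0.03 m and contact force between the fingers and case_1 above 2 N and angle between case_1's own x axis and vertical above 1.77 rad) or (distance between ball_c0 and case_2 below 0.065 m and height (world z) of case_2 above 0.03 m and contact force between the fingers and case_2 above 2 N and angle between case_2's own x axis and vertical above 1.77 rad) or (distance between ball_c0 and case_3 below 0.065 m and height (world z) of case_3 above 0.03 m and contact force between the fingers and case_3 above 2 N and angle between case_3's own x axis and vertical above 1.77 rad))), for 0.05 s.
At the end, for the whole second after the job is handed in: the rattling case is held by the fingers, level within 0.2 rad and still, its underside 80 to 300 mm above the table and its middle within 60 mm (level) of the tray's middle; the two quiet cases stand upright on the table within 40 mm of where they stood (((distance between ball_c0 and case_1 below 0.065 m and height (world z) of case_1 between 0.08 and 0.3 m and angle between case_1's own z axis and vertical below 0.2 rad and horizontal distance between case_1 and tray below 0.06 m and contact force between the fingers and case_1 above 2 N and linear speed of case_1 below 0.03 m/s and contact force between case_1 and tray below 0.1 N and distance of each of case_2, case_3 from where it was at the start of the episode below 0.04 m and height (world z) of each of case_2, case_3 below 0.006 m and angle between each of case_2, case_3's own z axis and vertical below 0.1 rad and linear speed of each of case_2, case_3 below 0.02 m/s and contact force between the arm and case_2 below 0.1 N and contact force between the arm and case_3 below 0.1 N) or (distance between ball_c0 and case_2 below 0.065 m and height (world z) of case_2 between 0.08 and 0.3 m and angle between case_2's own z axis and vertical below 0.2 rad and horizontal distance between case_2 and tray below 0.06 m and contact force between the fingers and case_2 above 2 N and linear speed of case_2 below 0.03 m/s and contact force between case_2 and tray below 0.1 N and distance of each of case_1, case_3 from where it was at the start of the episode below 0.04 m and height (world z) of each of case_1, case_3 below 0.006 m and angle between each of case_1, case_3's own z axis and vertical below 0.1 rad and linear speed of each of case_1, case_3 below 0.02 m/s and contact force between the arm and case_1 below 0.1 N and contact force between the arm and case_3 below 0.1 N) or (distance between ball_c0 and case_3 below 0.065 m and height (world z) of case_3 between 0.08 and 0.3 m and angle between case_3's own z axis and vertical below 0.2 rad and horizontal distance between case_3 and tray below 0.06 m and contact force between the fingers and case_3 above 2 N and linear speed of case_3 below 0.03 m/s and contact force between case_3 and tray below 0.1 N and distance of each of case_1, case_2 from where it was at the start of the episode below 0.04 m and height (world z) of each of case_1, case_2 below 0.006 m and angle between each of case_1, case_2's own z axis and vertical below 0.1 rad and linear speed of each of case_1, case_2 below 0.02 m/s and contact force between the arm and case_1 below 0.1 N and contact force between the arm and case_2 below 0.1 N))); the arm keeps its last pose, push and grip.
It fails at once if a bystander (standard resistor, bobbin or screwdriver) is moved over 30 mm (distance of any of standard, coil, driver from where it was at the start of the episode above 0.03 m).
It also fails if it takes over 72 s, if anything falls off the work surface, if the arm or the gripper's body presses on something with over 40 N, if the wrist force passes 120 N, or if a joint passes its speed limit or range.

ROBOT

A 6-joint arm with a two-finger parallel gripper is mounted at the origin on a cart in front of the work surface, level with it; the furniture and walls round the work are solid. World frame = base frame: x ahead of the robot, y to its left, z up, the work surface at z = 0. Lengths are in m, angles in rad, forces in N, time in s.
With the tool pointing down it reaches from about 0.35 to 0.85 m from the base axis. Payload 8.1 kg.
Tool frame: the origin (TCP) lies at the very end of the fingers, on their centre line; the grasp point (between the pads) lies 19 mm behind it; z points along the fingers, y is the line along which they close (so a half turn about z gives the same grasp; the last joint's range is limited). The gripper opens to 93 mm and grips with 3 to 60 N. Pads are 15 mm wide; open, the fingers measure 128 mm over their backs; the gripper's body (75 mm by 188 mm) begins 65 mm behind the grasp point.
Start: joints at [1.197, 0.13, 1.488, -0, 1.523, -0.085], TCP at [0.171, 0.575, 0.219] pointing down, gripper open.
Joint ranges: [-2.96, 2.96], [-0.89, 2.26], [0.02, 2.5], [-1.34, 4.48], [0, 2.73], [-2.66, 2.66]. Speed limits (rad/s): [2.39, 2.39, 2.79, 3.14, 3.14, 3.14].

INTERFACE

Orientations are given as a rotation vector (axis times angle).
In Python, from plant import robot gives the robot as it stands. The module is installed in compiled form; this text tells all that it offers.
- The arm moves only by the tool play_rows, never from a script. Its argument "increments" is text: rows parted by semicolons, each of 5 numbers parted by spaces: the shift along the tool's x, y, z in mm, then the turn about the tool's z in degrees, then the closure, from -1 (fully open) to 1 (shut). In form: dx dy dz yaw claw; .... A call has 1 to 20 rows; each row is the pose to reach, as a shift and turn from the pose commanded when the call began, along the tool's axes at that moment; what a row does not reach only later rows make up. A row lasts 1/10 s, in which the tool goes at most 50 mm and 8.59 degrees, less where a joint would pass 70% of its speed; a pose out of reach is approached as far as the arm can. A call with a gripper value outside its range is refused whole. The fingers move at their own pace and stop on an object; "force" is the grip in N (left out, the last holds). Time passes only in rows, so rows that repeat a pose let the fingers close. It gives the time, the measured TCP pose, the force, the opening and the grip force at its end, in the units of the state.
- robot.read_state(): the state, without advancing time (a new reading comes with each control period).
- robot.read_camera(name): name is "scene" or "top" or "wrist"; returns the picture (480x640x3 uint8, blue, green, red); there is no depth.
- robot.calibration(name): a dict with "vertical_fov" (degrees; the focal length in pixels is half the picture's height over the tangent of half this angle, whatever the lens; pixels are square), "cx", "cy" (the principal point, pixels), "rvec" (rotation vector, rad) and "tvec" (3), from world to camera coordinates, as OpenCV has them. Camera axes: x right, y down, z forward; pixel columns grow to the right and rows downward; lengths in m; the calibration is good to about 2 mm. A picture is of the moment at which its call begins: read the wrist's pose just before it. calibration takes no time and is no camera call; for the wrist camera it gives the pose at the moment of the call.
- robot.close_job(): hands the job in; it is judged then, once.
Trained networks look in the newest picture that a camera, given by its name, has taken for a name from the list of things; names that differ only in an ending like _2 or _b are one class to them, and where a whole thing is asked for, a point or a joint stands for the part that bears it (a point fixed in the world has none). Each returns a list of dicts, best first, with "conf" (0 to 1); they miss things now and then, are a little off and sometimes report something else, mostly with a low value. They report only what shows in the picture. A call takes as long as a camera call. They do not tell look-alikes from the thing itself.
- robot.recognise(camera, query): "centre" ([x, y, z] in m, in world coordinates, good to about 4 mm: the middle of the surface that is visible of it).
- robot.regions_of(camera, query): "pixels" (480x640 bool, what is visible of it).
- robot.landmark_of(camera, query): "centre" ([x, y, z] in m, in world coordinates, good to about 4 mm: a listed point, or the origin of a listed thing).
The state is a dict: "t": time; "q": joint angles; "dq": joint speeds; "joint_torque": joint torques, N m; "tool_pos": TCP position; "orientation": TCP orientation; "force": force on the tool from outside, world axes, zero at the start; "wrist_torque": the same for the moment, N m; "opening": finger opening in m; "gripper_force": force on a finger pad.
Only numpy, scipy, OpenCV 4.12 (cv2) and the standard library are available. Lean on these libraries where they do the work, as an engineer would, in place of code of your own. Each camera call takes 0.05 s, during which the arm holds its last target. There are 200 camera calls.

## Working session

There is one attempt and no reset: what is moved stays moved. The work goes in short steps, Python scripts to look and compute and a tool call to move; the robot and the scene stay as the last step left them, time stands still between calls to the robot, and variables do not carry over. Pictures are saved under pics/ and viewed, at most 10 in all, crops included, and the job is handed in when it is done.

Besides the shell and the picture viewer there is one more tool, called as name(argument=value, ...), one argument or row to a line, values as JSON. play_rows: Moves the arm, as the interface text tells. Its arguments: {"type":"object","properties":{"increments":{"type":"string"},"force":{"type":"number"}},"required":["increments"]}

```bash
mkdir -p pics; cat > h.py <<'E'
import numpy as np, cv2
from plant import robot
def cam(n):
    c=robot.calibration(n); f=240/np.tan(np.radians(c["vertical_fov"])/2)
    K=np.array([[f,0,c["cx"]],[0,f,c["cy"]],[0,0,1.]])
    return K,cv2.Rodrigues(np.array(c["rvec"],float))[0],np.array(c["tvec"],float).ravel()
def proj(n,P):
    K,R,t=cam(n); p=(np.atleast_2d(P)@R.T+t)@K.T; return p[:,:2]/p[:,2:]
def ray(n,uv,z):
    K,R,t=cam(n); uv=np.atleast_2d(uv).astype(float)
    d=np.c_[uv,np.ones(len(uv))]@np.linalg.inv(K).T@R; o=-R.T@t
    return o+d*((z-o[2])/d[:,2:])
E
python3 - <<'E'
from h import *
np.set_printoptions(precision=3,suppress=True)
s=robot.read_state(); print({k:np.round(v,3) for k,v in s.items()})
for n in ["top","scene"]:
    cv2.imwrite(f"pics/{n}0.png",robot.read_camera(n))
    for q in ["case_1","tray","standard","coil","driver"]:
        for f in (robot.landmark_of,): print(n,q,[(np.round(d["centre"],3),round(d["conf"],2)) for d in f(n,q)])
for d in robot.regions_of("top","case_1"):
    m=d["pixels"].astype(np.uint8); c,_=cv2.findContours(m,0,1); c=max(c,key=cv2.contourArea)
    w=ray("top",c[:,0],0.051)[:,:2].astype(np.float32)
    print(round(d["conf"],2),c[:,0].mean(0),cv2.minAreaRect(w))
E
```

```text
{'t': np.float64(0.0), 'q': array([ 1.197,  0.131,  1.489,  0.   ,  1.523, -0.085]), 'dq': array([ 0.002,  0.002, -0.001,  0.   ,  0.001, -0.001]), 'joint_torque': array([  0.   , -55.986, -49.174,   0.077,   0.036,  -0.   ]), 'tool_pos': array([0.171, 0.575, 0.218]), 'orientation': array([-0.452, -3.108,  0.003]), 'force': array([ 0.064, -1.033, -0.849]), 'wrist_torque': array([-0.036, -0.001,  0.012]), 'gripper_force': np.float64(0.0), 'opening': np.float64(0.093)}
top case_1 [(array([ 0.451, -0.3  , -0.   ]), 0.95), (array([ 0.424, -0.016, -0.002]), 0.67), (array([0.431, 0.308, 0.001]), 0.56), (array([ 0.433,  0.16 , -0.002]), 0.56)]
top tray [(array([ 0.636, -0.049,  0.002]), 0.96)]
top standard [(array([ 0.638, -0.272,  0.005]), 0.74)]
top coil [(array([ 0.576,  0.276, -0.004]), 0.61)]
top driver [(array([ 0.373, -0.164,  0.003]), 0.84)]
scene case_1 [(array([ 0.446, -0.297,  0.002]), 0.84), (array([0.432, 0.314, 0.001]), 0.66), (array([ 0.432,  0.16 , -0.004]), 0.59), (array([ 0.426, -0.011, -0.003]), 0.55)]
scene tray [(array([ 0.637, -0.051,  0.005]), 0.67)]
scene standard [(array([ 0.633, -0.265,  0.004]), 0.61)]
scene coil [(array([0.576, 0.278, 0.003]), 0.54)]
scene driver [(array([ 0.373, -0.162,  0.001]), 0.68)]
0.73 [219.821 269.147] ((0.4285202920436859, 0.16387823224067688), (0.1398807018995285, 0.06527629494667053), 32.33777618408203)
0.72 [140.22  267.761] ((0.4305788278579712, 0.30371731519699097), (0.13866691291332245, 0.0735916942358017), 5.698053359985352)
0.68 [317.449 272.417] ((0.4223146438598633, -0.008707970380783081), (0.13595211505889893, 0.061330944299697876), 25.151174545288086)
```

View pics/top0.png

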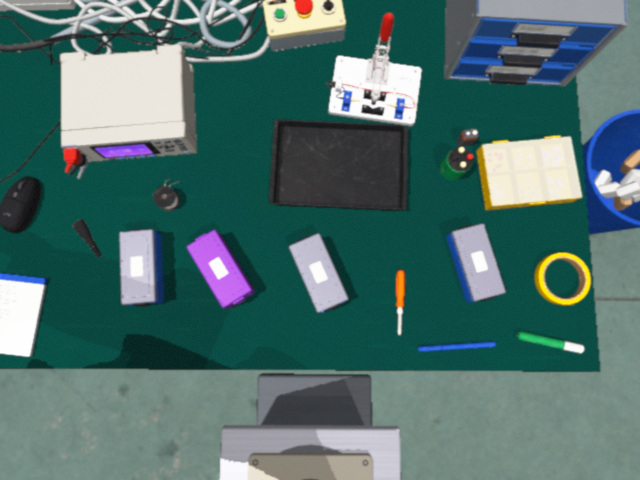

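View pics/scene0.png

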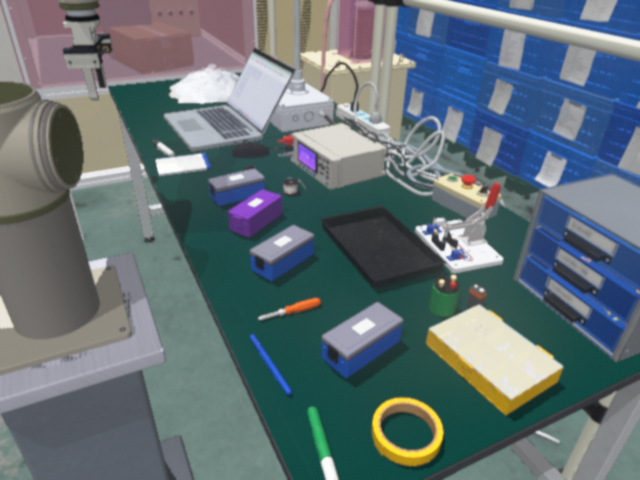

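```bash
cat >> h.py <<'E'
def go(x,y,z,yaw=None):
    """needed increments: tool-frame shift mm, yaw deg so that case long axis (world deg, mod 180) lies along tool x"""
    s=robot.read_state(); R=cv2.Rodrigues(np.array(s["orientation"]))[0]
    d=R.T@(np.array([x,y,z])-s["tool_pos"])*1000
    a=np.degrees(np.arctan2(R[1,0],R[0,0])); dy=0 if yaw is None else -((yaw-a+90)%180-90)
    return np.round(d,1),round(float(dy),1),np.round(s["q"],2)
def lids(n,reg):
    im=robot.read_camera(n); out=[]
    for (u0,v0,u1,v1) in reg:
        h=cv2.cvtColor(im[v0:v1,u0:u1],cv2.COLOR_BGR2HSV)
        m=((h[...,2]>110)&(h[...,1]<90)).astype(np.uint8)
        m=cv2.morphologyEx(m,cv2.MORPH_OPEN,np.ones((3,3)))
        c,_=cv2.findContours(m,0,1); c=max(c,key=cv2.contourArea)[:,0]+[u0,v0]
        w=ray(n,c,0.051)[:,:2].astype(np.float32); r=cv2.minAreaRect(w); b=cv2.boxPoints(r)
        e=max(b[1]-b[0],b[2]-b[1],key=np.linalg.norm)
        out.append((np.round(r[0],4),np.round(r[1],4),round(float(np.degrees(np.arctan2(e[1],e[0]))+90)%180-90,1)))
    return out
E
python3 - <<'E'
from h import *
for l in lids("top",[(105,215,175,315),(280,225,358,320),(437,215,515,310)]): print(l)
print(go(.431,.31,.15,0))
E
```

```text
(array([0.4312, 0.3107]), array([0.1306, 0.0608]), 5.4)
(array([ 0.4227, -0.0088]), array([0.1303, 0.0608]), 24.0)
(array([ 0.4432, -0.294 ]), array([0.13  , 0.0612]), 15.2)
(array([-324.9, -180.1,   68.6]), -16.5, array([ 1.2 ,  0.13,  1.49,  0.  ,  1.52, -0.09]))
```

play_rows(
  increments="-30 -15 0 -2 -1;-70 -40 10 -7 -1;-110 -60 20 -14 -1;-150 -85 30 -22 -1;-190 -105 40 -22 -1;-230 -125 50 -22 -1;-265 -147 60 -22 -1;-300 -165 65 -22 -1;-325 -180 69 -22 -1;-325 -180 69 -22 -1;-325 -180 69 -22 -1;-325 -180 69 -22 -1",
  force=6,
)

```text
t: 1.9
tool_pos: [0.4307, 0.3108, 0.1499]
orientation: [-0.15, 3.138, 0.001]
force: [0.3, -0.1, -1.0]
opening: 0.093
gripper_force: 0.0
```

```bash
python3 - <<'E'
from h import *
print(go(.431,.31,.15,5.4)); s=robot.read_state(); print(s["t"],s["tool_pos"],s["orientation"],s["wrist_torque"],s["force"])
cv2.imwrite("pics/w1.png",robot.read_camera("wrist"))
for d in robot.landmark_of("wrist","case_1"): print(d)
for d in robot.regions_of("wrist","case_1"):
    m=d["pixels"].astype(np.uint8); c,_=cv2.findContours(m,0,1); c=max(c,key=cv2.contourArea)[:,0]
    print(d["conf"],c.min(0),c.max(0),cv2.minAreaRect(ray("wrist",c,0.051)[:,:2].astype(np.float32)))
E
```

```text
(array([-0.2, -0.8, -0.1]), 0.1, array([ 0.53, -0.01,  1.76,  0.  ,  1.39, -1.14]))
1.9 [0.43067556 0.31079762 0.14988347] [-1.50284945e-01  3.13795488e+00  7.58188424e-04] [0.09074825 0.01347719 0.04076145] [ 0.27640481 -0.06626578 -1.04899984]
{'centre': [0.4311, 0.1641, -0.003], 'conf': 0.94}
{'centre': [0.4355, 0.3097, 0.0018], 'conf': 0.86}
0.76 [ 48 126] [222 305] ((0.42647236585617065, 0.17429767549037933), (0.13507474958896637, 0.07981657981872559), 33.26813888549805)
0.74 [  0 201] [ 21 252] ((0.4459134340286255, 0.0735752210021019), (0.01582765020430088, 0.0412529855966568), 82.1387939453125)
0.64 [277 150] [358 320] ((0.431965172290802, 0.3086993396282196), (0.13601048290729523, 0.05974762886762619), 5.525060176849365)
```

View pics/w1.png

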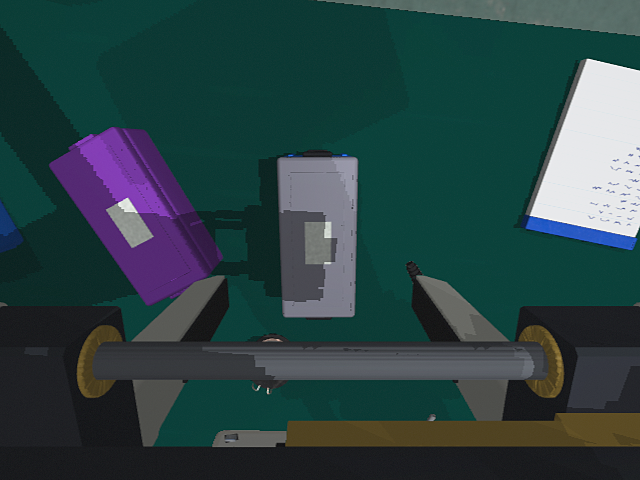

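play_rows(
  increments="-38 -1 40 0 -1;-38 -1 85 0 -1;-38 -1 120 0 -1;-38 -1 141 0 -1;-38 -1 141 0 -1;-38 -1 141 0 1;-38 -1 141 0 1;-38 -1 141 0 1;-38 -1 141 0 1;-38 -1 141 0 1;-38 -1 141 0 1;-38 -1 141 0 1;-38 -1 125 0 1;-38 -1 100 0 1;-38 -1 70 0 1;-38 -1 60 0 1;-38 -1 60 0 1;-38 -1 60 0 1",
  force=8,
)

```text
t: 3.85
tool_pos: [0.4684, 0.3123, 0.0886]
orientation: [0.149, -3.137, 0.001]
force: [0.6, 0.3, -3.9]
opening: 0.0605
gripper_force: 8.0
```

```bash
python3 - <<'E'
from h import *
s=robot.read_state(); print(s["t"],s["tool_pos"],s["orientation"],s["wrist_torque"],s["force"],s["opening"],s["gripper_force"])
cv2.imwrite("pics/s2.png",np.hstack([robot.read_camera("scene")[120:320,140:440],robot.read_camera("wrist")[100:300,180:480]]))
E
```

```text
3.85 [0.46843576 0.31232996 0.08860611] [ 1.49356703e-01 -3.13692258e+00  8.58048925e-04] [ 0.08737944 -0.05919666 -0.02844654] [ 0.57226092  0.3221457  -3.86029066] 0.06045249831838185 7.999812690541148
```

View pics/s2.png

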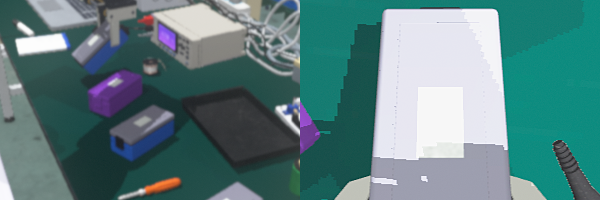

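play_rows(
  increments="0 0 15 0 1;0 0 30 0 1;0 0 42 0 1;0 0 54 0 1;0 0 64 0 1;0 0 73 0 1;0 0 80 0 1;0 0 80 0 1;0 0 80 0 -1;0 0 80 0 -1;0 0 80 0 -1;0 0 80 0 -1;0 0 80 0 -1",
)

```text
t: 5.25
tool_pos: [0.469, 0.3127, 0.0097]
orientation: [-0.15, 3.138, 0.0]
force: [0.5, 0.8, 0.9]
opening: 0.0919
gripper_force: 0.0
```

```bash
python3 - <<'E'
from h import *
s=robot.read_state(); print(s["t"],s["tool_pos"],s["wrist_torque"],s["force"],s["opening"])
for n in ("wrist","scene","top"):
    robot.read_camera(n)
    for d in robot.landmark_of(n,"case_1"): print(n,d)
for n in ("wrist","top"):
  for d in robot.regions_of(n,"case_1"):
    m=d["pixels"].astype(np.uint8); c,_=cv2.findContours(m,0,1); c=max(c,key=cv2.contourArea)[:,0]
    print(d["conf"],cv2.minAreaRect(ray(n,c,0.051)[:,:2].astype(np.float32)))
cv2.imwrite("pics/s3.png",np.hstack([robot.read_camera("scene")[120:320,140:440],robot.read_camera("wrist")[100:300,180:480]]))
E
```

```text
5.25 [0.46903028 0.3127214  0.00968551] [ 0.02171179 -0.03990117 -0.04196435] [0.45096119 0.84883843 0.93320282] 0.0918902408709337
wrist {'centre': [0.4311, 0.1639, -0.0015], 'conf': 0.88}
wrist {'centre': [0.4446, 0.3085, 0.004], 'conf': 0.81}
scene {'centre': [0.4323, 0.1601, -0.0038], 'conf': 0.97}
scene {'centre': [0.4258, -0.0078, -0.0014], 'conf': 0.89}
scene {'centre': [0.4494, -0.2965, -0.0026], 'conf': 0.76}
scene {'centre': [0.4415, 0.3142, 0.0041], 'conf': 0.71}
top {'centre': [0.4481, -0.297, -0.0044], 'conf': 0.86}
top {'centre': [0.4239, -0.0112, -0.0044], 'conf': 0.73}
top {'centre': [0.4461, 0.3104, 0.0039], 'conf': 0.73}
top {'centre': [0.4304, 0.1635, -0.0027], 'conf': 0.56}
0.91 ((0.42718538641929626, 0.22213886678218842), (0.053684402257204056, 0.09021284431219101), 82.05424499511719)
0.88 ((0.42442500591278076, 0.3075263202190399), (0.095809705555439, 0.05863763019442558), 5.442661285400391)
0.95 ((0.42829635739326477, 0.16444340348243713), (0.13970234990119934, 0.06468026340007782), 34.901126861572266)
0.8 ((0.44237953424453735, -0.28661444783210754), (0.13611266016960144, 0.0732203796505928), 15.684736251831055)
0.58 ((0.42231377959251404, -0.009217694401741028), (0.13724678754806519, 0.06094606593251228), 24.75494956970215)
0.55 ((0.40954941511154175, 0.30168360471725464), (0.07592859864234924, 0.07368112355470657), 4.123416423797607)
```

View pics/s3.png

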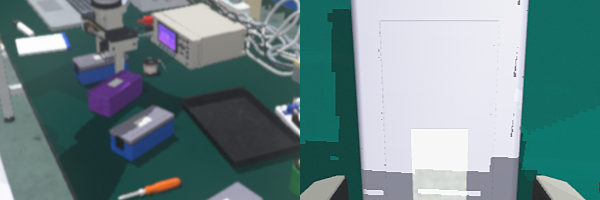

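play_rows(
  increments="14 0 0 0 -1;28 -1 0 0 -1;28 -1 0 0 -1;28 -1 0 0 1;28 -1 0 0 1;28 -1 0 0 1;28 -1 0 0 1;28 -1 0 0 1;28 -1 0 0 1;28 -1 -15 0 1;28 -1 -30 0 1;28 -1 -35 0 1;28 -1 -35 0 1;28 -1 -35 0 1",
  force=30,
)

```text
t: 7.15
tool_pos: [0.4413, 0.3091, 0.0449]
orientation: [-0.149, 3.138, 0.0]
force: [0.1, 0.7, -3.5]
opening: 0.0597
gripper_force: 30.0
```

```bash
python3 - <<'E'
from h import *
for i in range(3):
    robot.read_camera("scene"); s=robot.read_state(); print(s["t"],s["tool_pos"],s["wrist_torque"].round(3),s["force"].round(2),s["opening"],s["gripper_force"])
robot.read_camera("wrist"); print(robot.landmark_of("wrist","case_1"))
E
```

```text
7.2 [0.44100302 0.30889442 0.04439162] [ 0.006  0.026 -0.007] [ 0.25 -0.25 -3.46] 0.060111669530275975 29.999904558062553
7.25 [0.44082543 0.30872669 0.04409063] [ 0.039  0.028 -0.011] [ 0.11  0.96 -3.57] 0.05969688267804446 29.999971613287926
7.3 [0.44077005 0.30870947 0.04397694] [-0.059 -0.05   0.031] [ 0.26 -0.91 -4.84] 0.060141507978582656 29.9999625608325
[{'centre': [0.4315, 0.1634, -0.0001], 'conf': 0.81}, {'centre': [0.4438, 0.3053, 0.0377], 'conf': 0.72}]
```

```bash
cat >> h.py <<'E'
def tq(n=16):
    W=[];J=[];F=[]
    for i in range(n):
        robot.read_camera("scene"); s=robot.read_state(); W.append(s["wrist_torque"]);J.append(s["joint_torque"]);F.append(s["force"])
    for A in (W,J,F): print(np.mean(A,0).round(3),np.std(A,0).round(3))
    R=cv2.Rodrigues(np.array(s["orientation"]))[0]; print("tool-frame torque",(R.T@np.mean(W,0)).round(3))
E
python3 -c "
from h import *
tq()"
```

```text
[0.026 0.007 0.003] [0.03  0.032 0.03 ]
[ 0.0000e+00 -5.2254e+01 -4.5707e+01  1.5000e-02  7.8000e-02 -0.0000e+00] [0.002 0.025 0.027 0.    0.003 0.   ]
[ 0.057 -0.034 -3.633] [0.408 0.539 0.512]
tool-frame torque [-0.027  0.005 -0.003]
```

play_rows(
  increments="10 1 15 0 1;10 1 30 0 1;10 1 35 0 1;10 1 35 0 1;10 1 35 0 -1;10 1 35 0 -1;10 1 35 0 -1;10 1 35 0 -1;10 1 0 0 -1;10 1 -45 0 -1;10 -20 -85 0 -1;12 -65 -105 -5 -1;13 -110 -105 -10 -1;14 -155 -105 -18.5 -1;15 -200 -105 -18.5 -1;15 -245 -105 -18.5 -1;15 -285 -105 -18.5 -1;15 -305 -105 -18.5 -1;15 -305 -105 -18.5 -1",
  force=30,
)

```text
t: 10.1
tool_pos: [0.4556, 0.0016, 0.1499]
orientation: [-0.646, 3.074, -0.001]
force: [-0.5, 0.8, 0.3]
opening: 0.0928
gripper_force: 0.0
```

```bash
python3 - <<'E'
from h import *
print(robot.read_state()["t"], robot.read_state()["tool_pos"]); print(go(.4547,.0054,.01,24.))
print(lids("top",[(105,215,175,315)]))
robot.read_camera("wrist")
for d in robot.landmark_of("wrist","case_1"): print(d)
for d in robot.regions_of("wrist","case_1"):
    m=d["pixels"].astype(np.uint8); c,_=cv2.findContours(m,0,1); c=max(c,key=cv2.contourArea)[:,0]
    print(d["conf"],cv2.minAreaRect(ray("wrist",c,0.051)[:,:2].astype(np.float32)))
E
```

```text
10.1 [0.45558125 0.00155517 0.14990629]
(array([ -0.7,   4. , 139.9]), -0.3, array([-0.11, -0.23,  1.96, -0.  ,  1.41, -2.09]))
[(array([0.4308, 0.3105]), array([0.1301, 0.0605]), 5.3)]
{'centre': [0.433, 0.1634, -0.0034], 'conf': 0.75}
{'centre': [0.4241, -0.0121, 0.002], 'conf': 0.73}
0.88 ((0.39031651616096497, 0.24007567763328552), (0.03773365542292595, 0.03366730362176895), 24.03946304321289)
0.6 ((0.4217958450317383, 0.14965476095676422), (0.12097135186195374, 0.07476849108934402), 33.054542541503906)
0.59 ((0.4403325915336609, -0.23322001099586487), (0.10593608021736145, 0.01972038857638836), 10.6076021194458)
```

play_rows(
  increments="0 3 45 0 -1;0 3 90 0 -1;0 3 125 0 -1;0 3 140 0 -1;0 3 140 0 -1;0 3 140 0 1;0 3 140 0 1;0 3 140 0 1;0 3 140 0 1;0 3 140 0 1;0 3 140 0 1;0 3 125 0 1;0 3 100 0 1;0 3 70 0 1;0 3 60 0 1;0 3 60 0 1;0 3 60 0 1;0 3 60 0 1",
  force=8,
)

```text
t: 12.1
tool_pos: [0.4527, 0.0069, 0.0877]
orientation: [0.651, -3.07, -0.002]
force: [0.6, -0.1, -3.1]
opening: 0.0599
gripper_force: 8.0
```

```bash
python3 - <<'E'
from h import *
tq(4)
a=robot.read_camera("scene")[150:350,180:480]; b=robot.read_camera("wrist")[50:300,180:480]
cv2.imwrite("pics/s4.png",np.hstack([cv2.resize(a,(375,250)),b]))
E
```

```text
[ 0.087 -0.077 -0.022] [0.026 0.007 0.032]
[ 2.0000e-03 -3.8647e+01 -4.7515e+01 -9.3000e-02  1.4700e-01  0.0000e+00] [0.002 0.157 0.155 0.002 0.012 0.   ]
[-0.149 -0.265 -3.062] [0.585 0.224 0.494]
tool-frame torque [-0.048 -0.106  0.022]
```

View pics/s4.png

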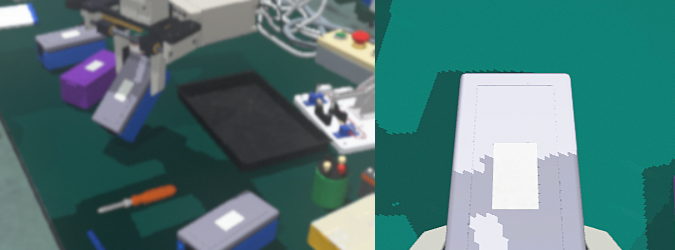

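play_rows(
  increments="0 0 15 0 1;0 0 30 0 1;0 0 42 0 1;0 0 54 0 1;0 0 64 0 1;0 0 73 0 1;0 0 80 0 1;0 0 80 0 1;0 0 80 0 -1;0 0 80 0 -1;0 0 80 0 -1;0 0 80 0 -1;0 0 80 0 -1",
)

```text
t: 13.7
tool_pos: [0.4541, 0.0067, 0.0097]
orientation: [0.652, -3.073, 0.0]
force: [-0.7, -0.5, -0.6]
opening: 0.0922
gripper_force: 0.0
```

```bash
cat >> h.py <<'E'
def near():
    "centre of the case under the gripper, from the near end of its lid in the wrist picture"
    s=robot.read_state(); R=cv2.Rodrigues(np.array(s["orientation"]))[0]; p=np.array(s["tool_pos"])
    robot.read_camera("wrist")
    print("t",s["t"],"tcp",p.round(4),[(d["centre"],d["conf"]) for d in robot.landmark_of("wrist","case_1")])
    for d in robot.regions_of("wrist","case_1"):
        c,_=cv2.findContours(d["pixels"].astype(np.uint8),0,1); c=max(c,key=cv2.contourArea)[:,0]
        w=(ray("wrist",c,0.051)-p)@R*1000
        print(round(d["conf"],2),"tool x %.1f..%.1f y %.1f..%.1f -> centre x %.1f"%(*np.percentile(w[:,0],[0,100]),*np.percentile(w[:,1],[2,98]),w[:,0].max()-66))
E
python3 -c "
from h import *
near()"
```

```text
t 13.7 tcp [0.4541 0.0067 0.0097] [([0.4474, 0.0086, -0.0013], 0.91)]
0.9 tool x 11.9..36.6 y 83.0..120.8 -> centre x -29.4
0.72 tool x -3.3..75.0 y -29.9..28.7 -> centre x 9.0
```

play_rows(
  increments="9 0 0 0 -1;9 0 0 0 -1;9 0 0 0 1;9 0 0 0 1;9 0 0 0 1;9 0 0 0 1;9 0 0 0 1;9 0 0 0 1;9 0 -15 0 1;9 0 -30 0 1;9 0 -35 0 1;9 0 -35 0 1;9 0 -35 0 1;9 0 -35 0 1",
  force=30,
)

```text
t: 15.25
tool_pos: [0.4451, 0.0031, 0.0436]
orientation: [0.652, -3.072, -0.001]
force: [-0.6, 0.2, -2.7]
opening: 0.0601
gripper_force: 30.0
```

```bash
python3 -c "
from h import *
print(robot.read_state()['tool_pos'])
tq(12); near()"
```

```text
[0.44507727 0.00314097 0.0436429 ]
[ 0.078 -0.029 -0.015] [0.021 0.018 0.024]
[ 1.0000e-03 -3.8495e+01 -4.5441e+01 -7.3000e-02  1.1000e-01  0.0000e+00] [0.001 0.069 0.053 0.    0.004 0.   ]
[ 0.06  -0.019 -3.102] [0.472 0.548 0.242]
tool-frame torque [-0.059 -0.058  0.015]
t 15.85 tcp [0.4459 0.0031 0.0447] [([0.4473, 0.0037, 0.0321], 0.93)]
0.92 tool x -23.8..28.5 y 88.2..154.5 -> centre x -37.5
0.84 tool x -24.0..67.0 y -38.2..36.6 -> centre x 1.0
```

play_rows(
  increments="0 0 20 0 1;0 0 35 0 1;0 0 35 0 1;0 0 35 0 -1;0 0 35 0 -1;0 0 35 0 -1;0 0 35 0 -1;20 0 35 0 -1;35 0 35 0 -1;35 0 35 0 -1",
  force=30,
)

```text
t: 17.0
tool_pos: [0.4126, -0.0114, 0.0094]
orientation: [0.651, -3.072, -0.0]
force: [-0.4, 0.0, -0.5]
opening: 0.0926
gripper_force: 0.0
```

play_rows(
  increments="0 0 0 0 1;0 0 0 0 1;0 0 0 0 1;0 0 0 0 1;0 0 0 0 1;0 0 0 0 1;0 0 -20 0 1;0 0 -40 0 1;0 0 -60 0 1;0 0 -62 0 1;0 0 -62 0 1;0 0 -62 0 1;0 0 -62 0 1",
  force=8,
)

```text
t: 18.3
tool_pos: [0.4128, -0.011, 0.0702]
orientation: [0.651, -3.071, -0.001]
force: [-0.5, 0.1, -3.5]
opening: 0.0598
gripper_force: 8.0
```

```bash
python3 - <<'E'
from h import *
tq(2); near()
a=robot.read_camera("scene")[150:350,180:480]; b=robot.read_camera("wrist")[50:300,180:480]
cv2.imwrite("pics/s5.png",np.hstack([cv2.resize(a,(375,250)),b]))
E
```

```text
[ 0.03   0.094 -0.045] [0.024 0.013 0.014]
[ 3.0000e-03 -3.3145e+01 -4.7243e+01 -1.8000e-02  5.0000e-03  0.0000e+00] [0.001 0.055 0.055 0.    0.004 0.   ]
[-0.093 -0.084 -3.187] [0.013 0.05  0.327]
tool-frame torque [-0.066  0.073  0.045]
t 18.4 tcp [ 0.4131 -0.011   0.0706] [([0.4481, 0.0052, 0.0613], 0.96)]
0.87 tool x -37.6..-2.5 y 91.3..172.9 -> centre x -68.5
0.65 tool x -41.1..24.6 y -44.8..42.6 -> centre x -41.4
```

View pics/s5.png

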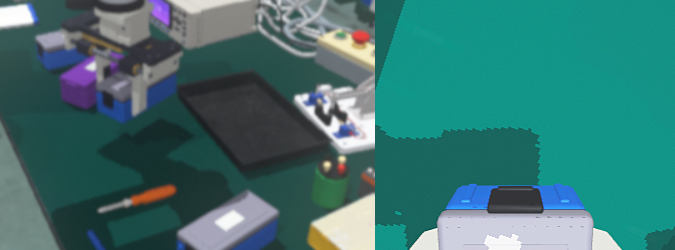

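play_rows(
  increments="0 0 0 0 1;0 0 0 0 1;0 0 0 0 1;0 0 0 0 1;0 0 0 0 1",
  force=5,
)

```text
t: 19.15
tool_pos: [0.4139, -0.0111, 0.0717]
orientation: [-0.652, 3.073, -0.0]
force: [0.5, -0.1, -3.0]
opening: 0.0596
gripper_force: 5.0
```

```bash
python3 - <<'E'
from h import *
tq(2); near()
robot.read_camera("scene"); print(robot.landmark_of("scene","case_1"))
E
```

```text
[ 0.07   0.074 -0.007] [0.015 0.049 0.01 ]
[-1.0000e-03 -3.3065e+01 -4.7276e+01 -1.8000e-02  3.0000e-03  0.0000e+00] [0.    0.002 0.001 0.    0.    0.   ]
[-0.193 -0.564 -3.603] [0.038 0.266 0.138]
tool-frame torque [-0.093  0.039  0.007]
t 19.25 tcp [ 0.4139 -0.0112  0.0717] [([0.4472, 0.0067, 0.0643], 0.69)]
0.77 tool x -37.4..-1.6 y 92.2..173.2 -> centre x -67.6
[{'centre': [0.4439, -0.2968, -0.0008], 'conf': 0.96}, {'centre': [0.4316, 0.1629, -0.0016], 'conf': 0.88}, {'centre': [0.4325, 0.3126, -0.0005], 'conf': 0.81}, {'centre': [0.4496, 0.0037, 0.0597], 'conf': 0.63}]
```

play_rows(
  increments="0 0 25 0 1;0 0 45 0 1;0 0 62 0 1;0 0 62 0 1;0 0 62 0 -1;0 0 62 0 -1;0 0 62 0 -1;0 0 62 0 -1;9 0 62 0 -1;17 0 62 0 -1;17 0 62 0 -1;17 0 62 0 1;17 0 62 0 1;17 0 62 0 1;17 0 62 0 1;17 0 62 0 1;17 0 62 0 1",
  force=7,
)

```text
t: 21.2
tool_pos: [0.3984, -0.0179, 0.0096]
orientation: [0.652, -3.073, -0.0]
force: [0.2, 1.5, 0.6]
opening: 0.0596
gripper_force: 7.0
```

play_rows(
  increments="0 0 -25 0 1;0 0 -50 0 1;0 0 -70 0 1;0 0 -72 0 1;0 0 -72 0 1;0 0 -72 0 1;0 0 -72 0 1",
)

```text
t: 21.9
tool_pos: [0.398, -0.0187, 0.081]
orientation: [0.651, -3.072, 0.002]
force: [-2.6, -3.2, 6.0]
opening: 0.0601
gripper_force: 7.0
```

```bash
python3 - <<'E'
from h import *
tq(2); near()
robot.read_camera("scene"); print(robot.landmark_of("scene","case_1"))
E
```

```text
[-0.646  0.431 -0.089] [0.031 0.008 0.016]
[  1.493 -27.171 -44.304   1.364  -0.712  -0.064] [0.008 0.034 0.027 0.    0.006 0.001]
[-3.339 -3.746  6.421] [0.046 0.11  0.103]
tool-frame torque [0.415 0.656 0.089]
t 22.0 tcp [ 0.3979 -0.0187  0.0809] [([0.4161, -0.0099, 0.0395], 0.82)]
0.63 tool x -22.6..-16.1 y 99.4..145.3 -> centre x -82.1
0.61 tool x -46.6..22.6 y -45.2..43.2 -> centre x -43.4
[{'centre': [0.4322, 0.3131, 0.0031], 'conf': 0.87}, {'centre': [0.4297, 0.1639, -0.0046], 'conf': 0.83}, {'centre': [0.4451, -0.2987, -0.0002], 'conf': 0.68}]
```

play_rows(
  increments="0 0 -6 0 1;0 0 -6 0 1",
)

```text
t: 22.45
tool_pos: [0.3979, -0.0179, 0.0871]
orientation: [0.652, -3.072, -0.001]
force: [-1.1, -0.0, -0.2]
opening: 0.0598
gripper_force: 7.0
```

```bash
python3 - <<'E'
from h import *
tq(2); near()
a=robot.read_camera("scene")[150:350,180:480]; b=robot.read_camera("wrist")[50:300,180:480]
cv2.imwrite("pics/s6.png",np.hstack([cv2.resize(a,(375,250)),b]))
E
```

```text
[0.151 0.383 0.056] [0.003 0.032 0.022]
[-1.1600e-01 -2.9423e+01 -4.7429e+01 -2.8000e-02 -5.8700e-01  4.3000e-02] [0.043 0.042 0.028 0.041 0.002 0.003]
[-1.564  0.011  0.545] [0.042 0.224 0.457]
tool-frame torque [-0.293  0.289 -0.056]
t 22.55 tcp [ 0.3979 -0.0178  0.0871] [([0.4081, -0.0094, 0.0427], 0.93)]
0.92 tool x -25.9..-16.4 y 93.5..148.9 -> centre x -82.4
0.88 tool x -49.7..21.5 y -46.6..44.9 -> centre x -44.5
```

View pics/s6.png

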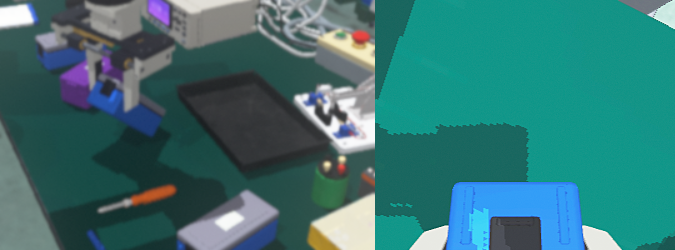

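play_rows(
  increments="0 0 8 0 1;0 0 18 0 1;0 0 28 0 1;0 0 38 0 1",
  force=5,
)

```text
t: 23.2
tool_pos: [0.3985, -0.0183, 0.0496]
orientation: [-0.652, 3.073, -0.001]
force: [-4.0, -1.4, 3.6]
opening: 0.06
gripper_force: 5.0
```

play_rows(
  increments="0 0 10 0 1;0 0 20 0 1;0 0 30 0 1;0 0 39 0 1;0 0 39 0 1",
  force=5,
)

```text
t: 23.7
tool_pos: [0.3979, -0.0179, 0.0094]
orientation: [0.652, -3.072, -0.001]
force: [-0.2, 1.2, -2.4]
opening: 0.0597
gripper_force: 5.0
```

```bash
python3 - <<'E'
from h import *
near()
robot.read_camera("scene"); print(robot.landmark_of("scene","case_1"))
E
```

```text
t 23.7 tcp [ 0.3979 -0.0179  0.0094] [([0.408, -0.0076, 0.0016], 0.84)]
0.56 tool x -3.8..59.2 y -30.4..28.9 -> centre x -6.8
[{'centre': [0.4474, -0.296, 0.0009], 'conf': 0.93}, {'centre': [0.4125, -0.0097, 0.0016], 'conf': 0.83}, {'centre': [0.4307, 0.1594, -0.0011], 'conf': 0.83}, {'centre': [0.4301, 0.3127, 0.0006], 'conf': 0.71}]
```

play_rows(
  increments="0 0 0 0 -1;0 0 0 0 -1;0 0 0 0 -1;0 0 0 0 -1;-8 0 0 0 -1;-8 0 0 0 -1;-8 0 0 0 1;-8 0 0 0 1;-8 0 0 0 1;-8 0 0 0 1;-8 0 0 0 1;-8 0 0 0 1;-8 0 -20 0 1;-8 0 -35 0 1;-8 0 -35 0 1;-8 0 -35 0 1;-8 0 -35 0 1",
  force=30,
)

```text
t: 25.65
tool_pos: [0.4047, -0.0146, 0.0445]
orientation: [0.651, -3.072, -0.001]
force: [-0.0, 0.5, -3.5]
opening: 0.0599
gripper_force: 30.0
```

```bash
python3 - <<'E'
from h import *
tq(12);near()
robot.read_camera("scene"); print(robot.landmark_of("scene","case_1"))
E
```

```text
[ 0.02   0.059 -0.011] [0.03  0.03  0.028]
[-0.0000e+00 -3.2557e+01 -4.6036e+01 -1.7000e-02  4.0000e-03  0.0000e+00] [0.002 0.126 0.114 0.    0.009 0.   ]
[ 0.082  0.152 -3.464] [0.353 0.357 0.376]
tool-frame torque [-0.042  0.045  0.011]
t 26.25 tcp [ 0.4057 -0.0148  0.0457] [([0.4122, -0.0074, 0.0338], 0.87)]
0.66 tool x -25.2..64.8 y -38.2..36.5 -> centre x -1.2
0.59 tool x -23.3..-5.6 y 125.0..152.4 -> centre x -71.6
[{'centre': [0.4305, 0.3116, 0.0034], 'conf': 0.86}, {'centre': [0.4329, 0.1625, -0.0018], 'conf': 0.86}, {'centre': [0.4455, -0.2963, -0.001], 'conf': 0.83}, {'centre': [0.4118, -0.0123, 0.0328], 'conf': 0.58}]
```

play_rows(
  increments="0 0 20 0 1;0 0 35 0 1;0 0 35 0 1;0 0 35 0 -1;0 0 35 0 -1;0 0 35 0 -1;0 0 35 0 -1;-20 0 35 0 -1;-40 0 35 0 -1;-55 0 35 0 -1;-55 0 35 0 -1;-55 0 35 0 -1",
  force=30,
)

```text
t: 27.7
tool_pos: [0.4555, 0.0075, 0.0105]
orientation: [0.653, -3.072, -0.0]
force: [0.4, 0.9, 0.6]
opening: 0.0926
gripper_force: 0.0
```

play_rows(
  increments="0 0 0 0 1;0 0 0 0 1;0 0 0 0 1;0 0 0 0 1;0 0 0 0 1;0 0 0 0 1;0 0 -20 0 1;0 0 -40 0 1;0 0 -60 0 1;0 0 -75 0 1;0 0 -75 0 1;0 0 -75 0 1;0 0 -75 0 1",
  force=7,
)

```text
t: 29.0
tool_pos: [0.4584, 0.0078, 0.087]
orientation: [-0.651, 3.068, -0.001]
force: [4.0, 2.1, 10.0]
opening: 0.0599
gripper_force: 7.0
```

```bash
python3 - <<'E'
from h import *
tq(2); near()
robot.read_camera("scene"); print(robot.landmark_of("scene","case_1"))
E
```

```text
[ 0.445 -0.651  0.004] [0.011 0.014 0.038]
[-9.3500e-01 -3.2964e+01 -3.9220e+01 -9.2700e-01  1.4280e+00 -3.0000e-03] [0.003 0.044 0.039 0.003 0.006 0.001]
[3.805 2.141 8.546] [0.303 0.263 0.281]
tool-frame torque [-0.143 -0.776 -0.002]
t 29.1 tcp [0.4584 0.0078 0.087 ] [([0.4479, 0.0036, 0.0465], 0.76), ([0.432, 0.1639, -0.0013], 0.74)]
0.94 tool x -50.4..90.5 y -46.4..45.2 -> centre x 24.5
0.71 tool x -42.1..37.8 y 94.5..181.7 -> centre x -28.2
[{'centre': [0.4506, 0.0049, 0.0397], 'conf': 0.89}, {'centre': [0.4325, 0.1621, -0.0046], 'conf': 0.82}, {'centre': [0.4482, -0.2934, 0.0009], 'conf': 0.68}, {'centre': [0.4324, 0.3108, 0.003], 'conf': 0.62}]
```

play_rows(
  increments="0 0 -5 0 1;0 0 -5 0 1;0 0 5 0 1;0 0 15 0 1;0 0 25 0 1;0 0 35 0 1;0 0 45 0 1;0 0 55 0 1;0 0 65 0 1;0 0 75 0 1;0 0 75 0 1",
  force=5,
)

```text
t: 30.45
tool_pos: [0.4542, 0.0075, 0.0086]
orientation: [0.651, -3.07, -0.001]
force: [0.1, -0.1, -2.7]
opening: 0.06
gripper_force: 5.0
```

```bash
python3 - <<'E'
from h import *
near(); print(robot.read_state()["force"])
robot.read_camera("scene"); print(robot.landmark_of("scene","case_1"))
E
```

```text
t 30.45 tcp [0.4542 0.0075 0.0086] [([0.4462, 0.002, 0.0005], 0.6)]
0.79 tool x -3.7..75.6 y -30.6..28.8 -> centre x 9.6
0.7 tool x -2.8..36.1 y 82.9..120.8 -> centre x -29.9
[ 0.576243   -0.3271585  -3.30863891]
[{'centre': [0.4307, 0.3112, 0.0028], 'conf': 0.93}, {'centre': [0.4497, 0.0051, 0.0006], 'conf': 0.84}, {'centre': [0.4306, 0.1625, -0.0026], 'conf': 0.79}, {'centre': [0.4452, -0.2964, -0.0015], 'conf': 0.63}]
```

play_rows(
  increments="0 0 0 0 -1;0 0 0 0 -1;0 0 0 0 -1;0 0 0 0 -1;10 0 0 0 -1;10 0 0 0 -1;10 0 0 0 1;10 0 0 0 1;10 0 0 0 1;10 0 0 0 1;10 0 0 0 1;10 0 0 0 1;10 0 -20 0 1;10 0 -50 0 1;10 0 -85 0 1;10 0 -115 0 1;10 0 -140 0 1",
  force=35,
)

```text
t: 32.4
tool_pos: [0.4468, 0.0035, 0.152]
orientation: [-0.652, 3.073, -0.0]
force: [-0.5, 0.5, -3.8]
opening: 0.0597
gripper_force: 35.0
```

play_rows(
  increments="-15 -12 0 0 1;-35 -29 0 0 1;-55 -46 0 0 1;-75 -63 0 0 1;-95 -80 0 0 1;-115 -95 0 0 1;-135 -111 0 0 1;-148 -122 0 0 1;-153 -126 0 0 1;-153 -126 0 0 1;-153 -126 0 0 1;-153 -126 0 0 1;-153 -126 0 0 1;-153 -126 0 0 1",
)

```text
t: 33.8
tool_pos: [0.6375, -0.0494, 0.1509]
orientation: [-0.652, 3.073, -0.0]
force: [-0.4, 0.3, -4.2]
opening: 0.0598
gripper_force: 35.0
```

```bash
python3 - <<'E'
from h import *
tq(3); near()
a=robot.read_camera("scene"); print(robot.landmark_of("scene","case_1")); cv2.imwrite("pics/end.png",a)
print(lids("top",[(105,215,175,315),(437,215,515,310)]))
E
```

```text
[ 0.067 -0.034  0.013] [0.029 0.016 0.034]
[ 1.9000e-02 -6.4213e+01 -4.9731e+01 -7.1000e-02  8.6000e-02  0.0000e+00] [0.003 0.04  0.018 0.    0.001 0.   ]
[-0.562  0.417 -3.166] [0.148 0.742 0.079]
tool-frame torque [-0.047 -0.058 -0.013]
t 33.95 tcp [ 0.6377 -0.0495  0.1508] [([0.6405, -0.0457, 0.1386], 0.9)]
0.8 tool x 37.3..150.0 y 203.6..236.6 -> centre x 84.0
0.79 tool x -89.0..62.0 y -63.0..60.7 -> centre x -4.0
0.51 tool x -60.3..126.4 y -130.6..132.0 -> centre x 60.4
[{'centre': [0.4485, -0.2968, -0.0009], 'conf': 0.72}, {'centre': [0.4322, 0.3109, 0.0001], 'conf': 0.69}, {'centre': [0.6406, -0.0485, 0.1394], 'conf': 0.67}, {'centre': [0.4304, 0.1592, -0.0015], 'conf': 0.62}]
[(array([0.4313, 0.3107]), array([0.1282, 0.058 ]), 5.3), (array([ 0.4249, -0.3096]), array([0.0841, 0.0396]), 15.7)]
```

View pics/end.png

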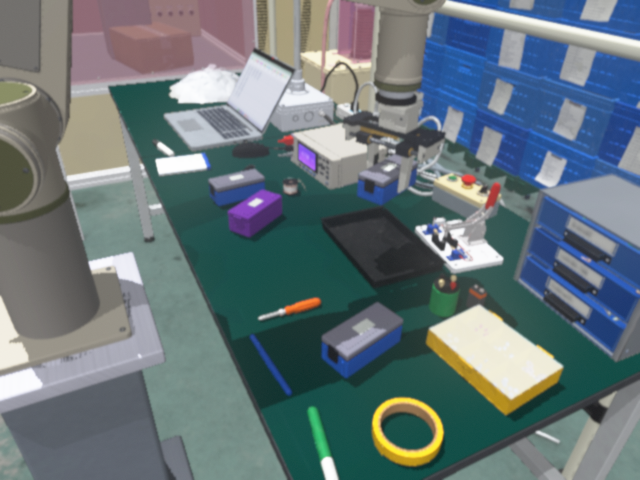

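The picture shows the case held level over the tray (scene pixel 385,180). The other two cases stand in place. The torque about the finger axis has flipped again, from +0.045 to -0.058 N m, which confirms the rattle.

```bash
python3 -c "
from plant import robot
print(robot.close_job())"
```

```text
the job is handed in; nothing more can be done
None
```

I handed the job in with the middle blue case, the one that rattles, held level and still over the middle of the tray, its underside about 140 mm up; the left-hand case tested quiet and is back where it stood, and the right-hand one was never picked up because the rattle had been found. No verdict came back.

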